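# Open a wire stripper's hood to the service mark and hold it

## Task

The blade setter needs the bench wire stripper's smoked hood held open. Turn the red latch knob on the machine's front deck anticlockwise until it clicks over into its open position, then lift the hood smoothly by its yellow bar handle until the white needle on its hinge points at the orange marker on the angle quadrant, and keep holding it there: the hood falls shut by itself, so finish with the handle still in the gripper. Leave the marker as it is set, and do not disturb the reels, bin and screwdriver around the machine.

Things in the scene. Friction and masses are not known exactly. Their poses are not given: they have to be found in the camera images.
- machine: Grey bench-top wire stripper, fixed, 360 mm long (along its x), 475 mm deep. Origin on the table under the hood's hinge line at mid length. Its x points back at the robot within 15 degrees, its y to the robot's right, to the machine's rear: drive housing (220 mm high, screen on top) from y 20 to 175 mm; front deck (100 mm high) down to y -300 mm. z is up
- latch (a joint): Red wing knob on the front deck, vertical axis. 0: closed, the steel tongue under it lies over the hood's front flange and blocks the hood. Grows anticlockwise seen from above, stop at 1.4 rad (open, hood free from 1.2). A spring detent resists (up to 0.13 N m) until 0.8 rad, then snaps the knob on by itself to 1.25 or more, where it stays. Starts at 0 to 0.15
- latch_grip (a point): Point on the knob's axis at gripping height, machine frame (50, -275, 142) mm. The frame turns with the knob: its wing lies along y, 44 mm long, 14 mm thick (along x), from 26 mm below to 18 mm above this point. Below: a round hub (40 mm across, top 25 mm below this point) and the tongue, 45 mm along +y, 12 mm wide, top 29 mm below this point
- hood (a joint): Angle of the hood, 0 shut, grows as its front edge lifts, up to 1.2 rad. Hinge axis horizontal along the machine's x; the hood weighs roughly 0.8 kg and falls shut if let go: 4 to 6 N to lift at the handle
- hood_hinge (a point): Fixed point on the hinge axis at mid length, machine frame (0, 0, 190) mm; its axes are the machine's. Opening the hood by the angle a carries a point that is, when shut, b in front of the hinge (towards the machine's -y) and c above it to b cos a - c sin a in front and c cos a + b sin a above
- hood_handle: Yellow round bar handle on the hood's sloping panel: 14 mm thick, 98 mm clear between its legs, along the machine's x. Origin mid-bar, 45 mm off the panel (35 mm free under the bar); x is along the bar. The panel slopes down to the front by 26 degrees when shut. Shut, it is 188 mm in front of the hinge axis and 17 mm below. The yellow bar is a sleeve that turns easily on its rod
- marker (a joint): Where the orange marker is set on the quadrant, in the same angle as hood: the hood's needle points at the middle of the marker when the two values are equal. Between 0.42 and 0.85 rad. A stiff clip, to be left alone
- marker_mid (a point): Middle of the orange marker clip (26 by 26 by 16 mm) on the rim of the dark upright angle quadrant at the machine's end away from the robot, 123 mm from the hinge axis; 16 mm is its width along the rim. Its y axis points at the hinge axis
- needle_tip (a point): Tip of the white needle that turns with the hood in front of the quadrant, 108 mm from the hinge axis, level with the hinge when the hood is shut. Its y axis points at the hinge axis
- wire_reel: Black reel of red wire, 110 mm across, 75 mm high, loose on the table in front of the machine; origin under its middle. To be left alone
- parts_bin: Red open bin, 140 x 100 x 60 mm, loose on the table; origin under its middle. To be left alone
- screwdriver: Screwdriver with blue handle, 200 mm long, loose on the table; origin under its middle. To be left alone
- small_reel: White reel of green wire, 68 mm across, 45 mm high, standing loose on top of the machine's drive housing; origin under its middle. To be left alone

How it is judged:
On the way, in this order (a step that is already met when the one before it is completed fails the run):
1. the latch knob has clicked over into its open position, the hood still shut (value of joint latch above 1.15 rad and value of joint hood below 0.05 rad), for 0.1 s.
2. the hood is held by its handle with the needle on the orange marker (angle between the y axis of needle_tip and the y axis of marker_mid, either way round below 0.07 rad and contact force between the fingers and hood_handle above 1 N), for 0.2 s.
At the end, for the whole second after the job is handed in: The fingers hold the hood's handle (over 1 N) and keep the hood still, its needle within 0.07 rad of the marker's middle (about half its width); the latch is open (over 1.15 rad); the marker is within 8 mm and the reels, bin and screwdriver within 30 mm of where they were (all of step 2 and velocity of joint hood between -0.05 and 0.05 rad/s and value of joint latch above 1.15 rad and distance of marker_mid from where it was at the start of the episode below 0.008 m and distance of each of wire_reel, parts_bin, screwdriver, small_reel from where it was at the start of the episode below 0.03 m); the arm keeps its last pose, push and grip.
It fails at once if the hood is flung open or let fall (faster than 2 rad/s) (velocity of joint hood above 2 rad/s or velocity of joint hood below -2 rad/s).
It fails at once if the orange marker is shifted (distance of marker_mid from where it was at the start of the episode above 0.008 m).
It fails at once if a bystander (reel, bin, screwdriver) is disturbed (distance of any of wire_reel, parts_bin, screwdriver, small_reel from where it was at the start of the episode above 0.03 m).
It also fails if it takes over 51 s, if anything falls off the work surface, if the arm or the gripper's body presses on something with over 40 N, if the wrist force passes 120 N, or if a joint passes its speed limit or range.

## Robot

A 6-joint arm with a two-finger parallel gripper is mounted at the origin on the work surface. World frame = base frame: x ahead of the robot, y to its left, z up, the work surface at z = 0. Lengths are in m, angles in rad, forces in N, time in s.
With the tool pointing down it reaches from about 0.375 to 0.9 m from the base axis. Payload 3.1 kg.
Tool frame: the origin (TCP) lies on the mounting face of the last link; the fingertips stand 182 mm ahead of it and the grasp point (between the pads) lies 164 mm ahead of it; z points along the fingers, y is the direction in which the jaws open and shut (so a half turn about z gives the same grasp; the last joint's range is limited). The gripper opens to 87 mm and grips with 3 to 60 N. Pads are 19 mm wide; open, the fingers measure 117 mm over their backs; the gripper's body (75 mm by 190 mm) begins 51 mm behind the grasp point.
Start: joints at [0.963, 0.527, 1.433, -0, 1.181, -0.178], TCP at [0.26, 0.568, 0.405] pointing down, gripper open.
Joint ranges: [-3.08, 3.08], [-0.75, 2.2], [0.22, 2.44], [-1.43, 4.57], [0, 2.65], [-2.85, 2.85]. Speed limits (rad/s): [2.79, 2.79, 3.14, 3.14, 3.14, 3.14].

## Interface

Orientations are given as a unit quaternion [x, y, z, w].
In Python, from rig import robot, camera, camera_model gives the robot as it stands.
- The arm moves only by the tool drive_tool, never from a script. Its argument "plan" is a list that holds one entry, the list of rows, each a list of 6 numbers: the shift along the world's x, y, z in units of 2.5 cm (1.0 is 2.5 cm), then the turn, a rotation vector about the world's x, y, z in units of 6 degrees (1.0 is 6 degrees). A call has 1 to 8 rows; each row shifts and turns the commanded pose from where the row before left it; what a row does not reach is not made up. A row lasts 1/8 s, in which the tool goes at most 62.5 mm and 10.7 degrees, less where a joint would pass 70% of its speed; a pose out of reach is approached as far as the arm can. A call with a number of a shift or a turn outside -1 to 1 is refused whole. A call with a gripper value outside its range is refused whole. "grip" is the closure, from 0 (fully open) to 1 (shut), set as the call begins (left out, the last holds). The fingers move at their own pace and stop on an object; "force" is the grip in N (left out, the last holds). Time passes only in rows, so rows that do not move let the fingers close. It gives the time, the measured TCP pose, the force and the opening at its end, in the units of the state.
- robot.get_obs(): the state, without advancing time (a new reading comes with each control period).
- camera(name): name is "scene" or "side" or "wrist"; returns the picture (420x560x3 uint8, red, green, blue); there is no depth.
- camera_model(name): a dict with "K" (3x3 intrinsics, pixels), "world_to_cam" (4x4, takes a point from world to camera coordinates); the wrist camera has in their place "tool_from_camera" (4x4, takes a point from camera to tool coordinates, whose origin is the TCP and whose axes are the flange's). Camera axes: x right, y up, looking along -z (the intrinsics and any distortion apply to the point x, -y, -z); pixel columns grow to the right and rows downward; lengths in m; the calibration is good to about 2 mm. The wrist camera is an equidistant fisheye: a pixel r from the principal point sees the ray r / f radians off the axis. A picture is of the moment at which its call begins: read the wrist's pose just before it. camera_model takes no time and is no camera call.
- robot.hand_in(): hands the job in, once; it reports no verdict.
The state is a dict: "time": time; "q": joint angles; "joint_velocities": joint speeds; "joint_torque": joint torques, N m; "position": TCP position; "tool_rot": TCP orientation; "ft_force": force on the tool from outside, world axes, zero at the start; "moment": the same for the moment, N m; "grip_width": finger opening in m.
Only numpy, scipy, OpenCV 4.12 (cv2) and the standard library are available. Lean on these libraries where they do the work, as an engineer would, in place of code of your own. Each camera call takes 0.05 s, during which the arm holds its last target.

## Working session

There is one attempt and no reset: what is moved stays moved. The work goes in short steps, Python scripts to look and compute and a tool call to move; the robot and the scene stay as the last step left them, time stands still between calls to the robot, and variables do not carry over. Pictures are saved under pics/ and viewed, and the job is handed in when it is done.

Besides the shell and the picture viewer there is one more tool, called after "Call:" as name(argument=value, ...), one argument or row to a line, values as JSON. drive_tool: Moves the arm, as the interface text tells. Shifts and turns lie within -1 to 1; 1 stands for 2.5 cm of shift or 6 degrees of turn. Its arguments: {"type":"object","properties":{"plan":{"type":"array","items":{"type":"array","items":{"type":"array","items":{"type":"number","minimum":-1,"maximum":1}}}},"grip":{"type":"number"},"force":{"type":"number"}},"required":["plan"]}

```bash
mkdir -p pics; ls
python3 - <<'E'
from rig import robot, camera, camera_model
import cv2
print(robot.get_obs())
for n in("scene","side","wrist"):
    cv2.imwrite(f"pics/a_{n}.png",camera(n)[:,:,::-1]); print(n,camera_model(n))
E
```

```text
pics
{'time': 0.0, 'q': array([ 9.62485884e-01,  5.28500180e-01,  1.43389124e+00,  1.49776318e-05,
        1.18138401e+00, -1.78477491e-01]), 'joint_velocities': array([ 0.00095669,  0.00042268,  0.00065722,  0.00020745,  0.00060072,
       -0.0006195 ]), 'joint_torque': array([-1.46809482e-03, -4.40045285e+01, -1.76588988e+01,  6.31916709e-02,
        5.83793269e-02, -1.58177918e-04]), 'position': array([0.26021418, 0.56788737, 0.40375382]), 'tool_rot': array([ 2.13268485e-01,  9.76993021e-01, -1.00536731e-03, -4.24753255e-04]), 'ft_force': array([ 0.0668116 , -0.34226593, -0.46895214]), 'moment': array([0.01015317, 0.02830243, 0.02789374]), 'grip_width': 0.08686989955499441}
scene {'K': array([[471.12173016,   0.        , 278.2572334 ],
       [  0.        , 471.12173016, 201.03341463],
       [  0.        ,   0.        ,   1.        ]]), 'world_to_cam': array([[-0.77010114,  0.63775877,  0.01442162,  0.34282515],
       [-0.38561265, -0.4834031 ,  0.78589079,  0.13058317],
       [ 0.5081802 ,  0.59965423,  0.61819713, -1.45265245],
       [ 0.        ,  0.        ,  0.        ,  
[... 271 characters left out ...]
259545,  0.69902178,  0.68580146, -0.27977222],
       [-0.20313793, -0.65509139,  0.72772952, -0.93649898],
       [ 0.        ,  0.        ,  0.        ,  1.        ]])}
wrist {'K': array([[325.1922621 ,   0.        , 283.70754924],
       [  0.        , 325.1922621 , 212.09181929],
       [  0.        ,   0.        ,   1.        ]]), 'tool_from_camera': array([[-8.12908423e-04,  9.57874049e-01,  2.87187473e-01,
         7.81316608e-02],
       [ 9.99999662e-01,  7.44191384e-04,  3.48436275e-04,
        -3.35303374e-04],
       [ 1.20035622e-04,  2.87187659e-01, -9.57874331e-01,
         1.98223438e-02],
       [ 0.00000000e+00,  0.00000000e+00,  0.00000000e+00,
         1.00000000e+00]])}
```

View pics/a_scene.png

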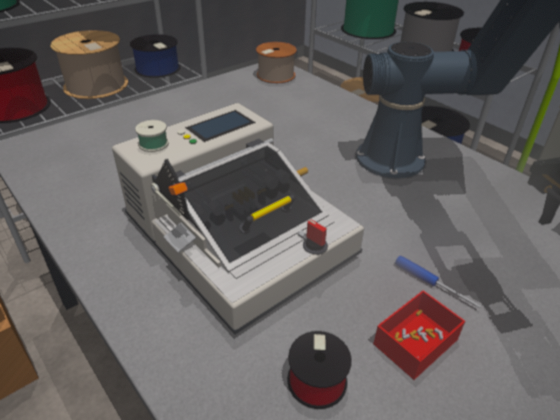

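View pics/a_side.png

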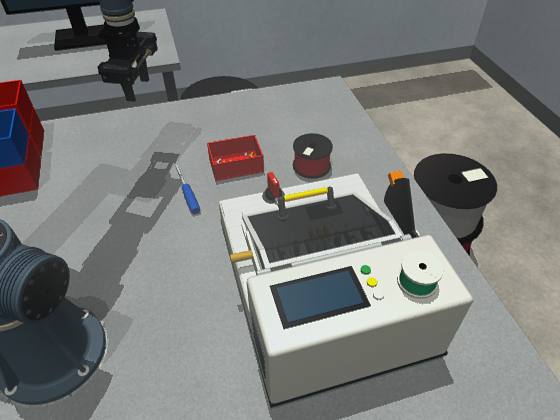

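View pics/a_wrist.png

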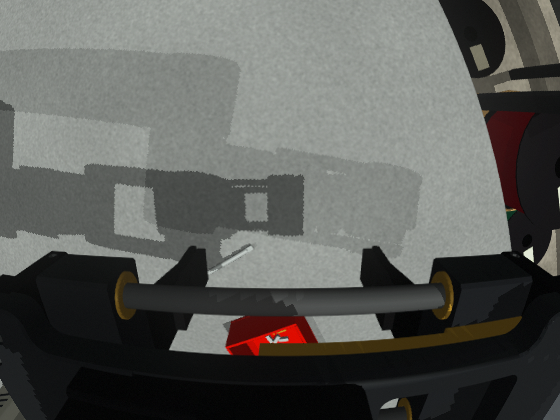

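Run:
```python
import cv2
a=cv2.imread("pics/a_scene.png")[90:330,100:380]; cv2.imwrite("pics/z1.png",cv2.resize(a,(700,600),interpolation=cv2.INTER_CUBIC))
a=cv2.imread("pics/a_side.png")[160:410,210:480]; cv2.imwrite("pics/z2.png",cv2.resize(a,(648,600),interpolation=cv2.INTER_CUBIC))
for n in("scene","side"):
    h=cv2.cvtColor(cv2.imread(f"pics/a_{n}.png"),cv2.COLOR_BGR2HSV)
    for c,lo,hi in(("yellow",(24,150,90),(34,255,255)),("orange",(8,200,120),(16,255,255)),("red",(0,170,90),(5,255,255))):
        m=cv2.inRange(h,lo,hi); k,l,s,ce=cv2.connectedComponentsWithStats(m)
        for i in range(1,k):
            if s[i][4]>25: print(n,c,s[i],ce[i].round(1))
```

```text
scene yellow [251 196  40  23 249] [270.3 206.9]
scene orange [170 183  17  11 112] [178.8 187.8]
scene red [309 222  16   9  45] [317.7 226.4]
scene red [ 379  292   85   70 1507] [418.8 333.7]
side yellow [284 187  44  13 195] [305.8 193.2]
side yellow [367 278  10   8  67] [371.5 281.4]
side orange [390 171  13  13  88] [396.1 175.3]
side red [  0  80  41  76 641] [ 13.3 101.4]
side red [207 143  16  22  51] [213.  155.9]
side red [219 150  42  14 173] [237.9 157.3]
side red [  0 161  37  35 827] [ 15.4 179.9]
side red [268 172  11  13  53] [272.3 177.8]
```

View pics/z1.png

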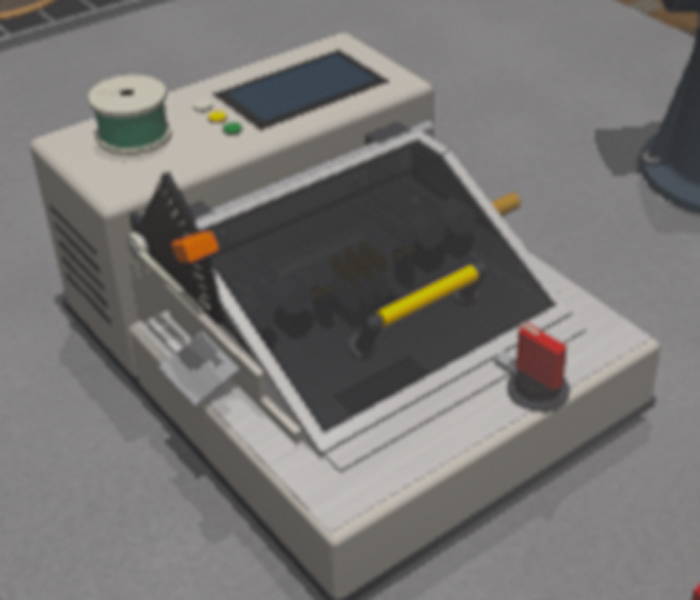

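View pics/z2.png

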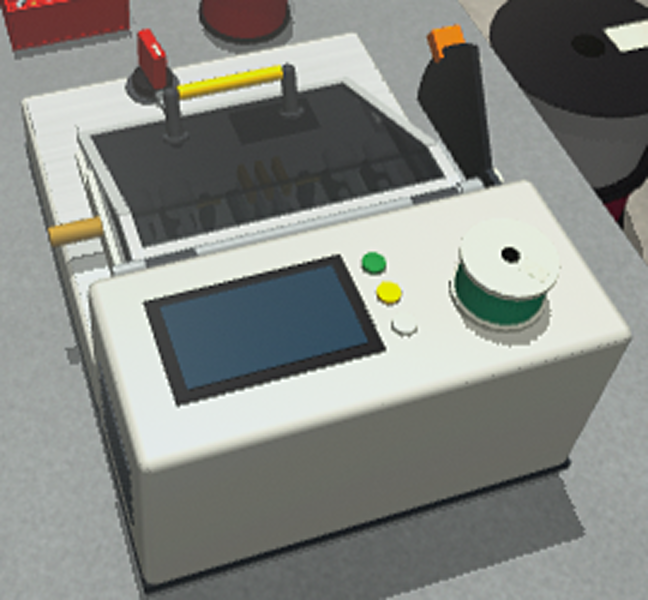

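```bash
cat > h.py <<'E'
import numpy as np, cv2
from rig import robot, camera, camera_model
from scipy.optimize import least_squares
def proj(n,P):
    m=camera_model(n); P=np.atleast_2d(P); c=P@m["world_to_cam"][:3,:3].T+m["world_to_cam"][:3,3]
    return np.c_[m["K"][0,0]*c[:,0]/-c[:,2]+m["K"][0,2], m["K"][1,1]*-c[:,1]/-c[:,2]+m["K"][1,2]]
def tri(a,b):
    f=lambda p:np.r_[(proj("scene",p)-a).ravel(),(proj("side",p)-b).ravel()]
    r=least_squares(f,[.6,.1,.15]); return r.x,f(r.x)
def s1(u,v): return np.array([u/2.5+100-.3,v/2.5+90-.3])
def s2(u,v): return np.array([u/2.4+210-.3,v/2.4+160-.3])
def mach(t,p):
    c,s=np.cos(t[2]),np.sin(t[2]); p=np.atleast_2d(p)/1000.
    return np.c_[t[0]+c*p[:,0]-s*p[:,1], t[1]+s*p[:,0]+c*p[:,1], p[:,2]]
E
cat > m1.py <<'E'
from h import *
np.set_printoptions(precision=4,suppress=True)
for nm,a,b in (("barNear",s1(474,272),s2(180,90)),("barFar",s1(382,317),s2(284,73)),("barC",[270.3,206.9],[305.8,193.2]),("marker",[178.8,187.8],[396.1,175.3])):
    print(nm,*tri(np.array(a),np.array(b)))
L=[("scene",(-180,-300,100),s1(330,537)),("scene",(180,-300,100),s1(657,348)),
("scene",(180,-300,0),s1(655,403)),("scene",(180,175,220),s1(433,84)),("scene",(-180,175,220),s1(33,150)),("scene",(-180,20,220),s1(110,212)),
("side",(180,-300,100),s2(23,100)),("side",(-180,-300,100),s2(353,33)),("side",(180,175,220),s2(142,468)),("side",(-180,175,220),s2(632,337)),("side",(180,175,0),s2(147,587)),("side",(-180,175,0),s2(570,463)),("side",(-180,20,220),s2(535,180)),("side",(180,20,220),s2(92,283))]
f=lambda t:np.concatenate([(proj(n,mach(t,p))[0]-q) for n,p,q in L])
r=least_squares(f,[.6,.1,np.pi],loss="soft_l1")
print(r.x,np.degrees(r.x[2])-180); print(f(r.x).reshape(-1,2).round(1))
t=r.x; print("knob",mach(t,(50,-275,142)),"hinge",mach(t,(0,0,190)),"handle",mach(t,(0,-188,173)))
for p in [(50,-275,160)]: print([proj(n,mach(t,p)) for n in("scene","side")])
E
python3 m1.py
python3 - <<'E'
import cv2
for n,x,y in(("scene",290,200),("side",250,160)):
    a=cv2.imread(f"pics/a_{n}.png")[y:y+60,x:x+60]; cv2.imwrite(f"pics/k_{n}.png",cv2.resize(a,(600,600),interpolation=cv2.INTER_CUBIC))
E
```

```text
barNear [0.5258 0.1279 0.1768] [-0.6739  0.1928 -0.6691 -0.2445]
barFar [0.6225 0.1246 0.1756] [-1.2171  0.2299 -1.2989 -0.3472]
barC [0.5742 0.1256 0.1773] [-0.1033  0.0245 -0.1063 -0.0336]
marker [0.7357 0.048  0.2562] [-0.6501  0.015  -0.6862 -0.0705]
[ 0.5744 -0.0625  3.1415] -0.0030105417123991174
[[  0.1   3.6]
 [  2.1  -1.9]
 [ -2.6   8. ]
 [-35.5 -21.9]
 [ -3.9  -4.5]
 [ -3.3   1.4]
 [ -1.3  -1.7]
 [  1.8  -1.7]
 [ -0.8   1.6]
 [  3.3  -0.8]
 [ -0.    6.8]
 [ -3.9   6.9]
 [ -1.4  -2.5]
 [ -2.9  -1.8]]
knob [[0.5244 0.2125 0.142 ]] hinge [[ 0.5744 -0.0625  0.19  ]] handle [[0.5744 0.1255 0.173 ]]
[array([[315.9439, 224.8946]]), array([[273.1856, 177.4959]])]
```

View pics/k_scene.png

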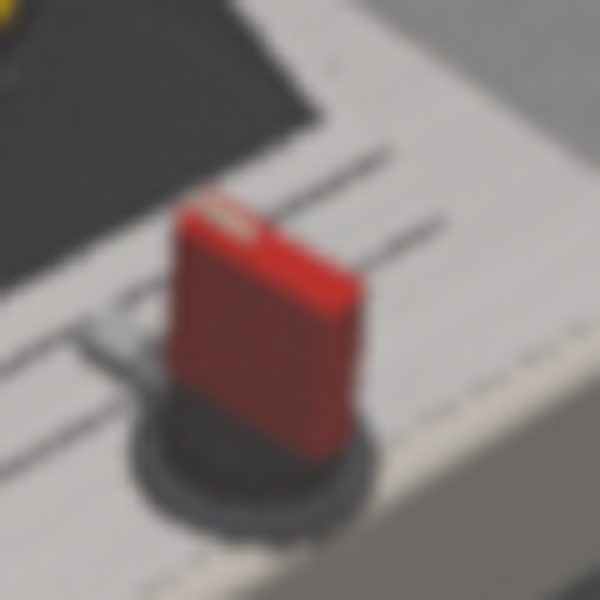

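View pics/k_side.png

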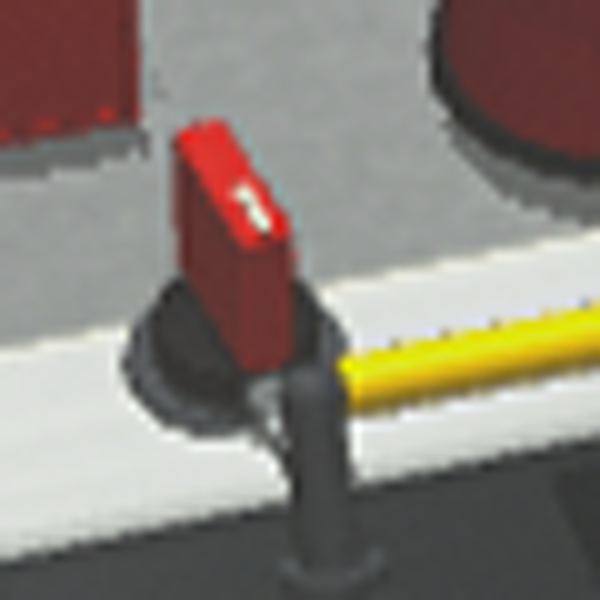

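```bash
sed -i 's/("scene",(180,175,220),s1(433,84))/("scene",(180,20,220),s1(433,86)),("scene",(180,175,220),s1(344,33)),("scene",(50,-275,160),np.array([316.9,224.3])),("side",(50,-275,160),np.array([272.9,177.9]))/; s/("scene",(180,-300,0),s1(655,403)),//; s/("side",(180,175,0),s2(147,587)),("side",(-180,175,0),s2(570,463)),//' m1.py
cat >> m1.py <<'E'
print("knobtop",tri(np.array([316.9,224.3]),np.array([272.9,177.9])))
def ray(n,px):
    m=camera_model(n);R=m["world_to_cam"][:3,:3];T=m["world_to_cam"][:3,3]
    d=R.T@np.array([(px[0]-m["K"][0,2])/m["K"][0,0],-(px[1]-m["K"][1,2])/m["K"][1,1],-1]);o=-R.T@T;return o,d
def onz(n,px,z): o,d=ray(n,px);return o+d*(z-o[2])/d[2]
for n,c in(("scene",[(308.0,220.5),(310.5,218),(326,227.5),(323.5,231)]),("side",[(267,174),(271.5,171.5),(278.7,181.5),(274.5,184.5)])):
    q=np.array([onz(n,np.array(p)-.5+.3,.16) for p in c]); print(n,q[:,:2], q.mean(0))
    a=(q[0]+q[1])/2-(q[2]+q[3])/2; print("wing dir deg",np.degrees(np.arctan2(a[1],a[0])),np.linalg.norm(a))
# marker angle
d=tri(np.array([178.8,187.8]),np.array([396.1,175.3]))[0]-mach(t,(0,0,190))[0]
u=np.array([-np.sin(t[2]),np.cos(t[2])]); b=-(d[:2]@u); print("marker along x",d[:2]@[np.cos(t[2]),np.sin(t[2])],"front",b,"up",d[2],"ang",np.arctan2(d[2],b),"r",np.hypot(b,d[2]))
E
python3 m1.py
```

```text
barNear [0.5258 0.1279 0.1768] [-0.6739  0.1928 -0.6691 -0.2445]
barFar [0.6225 0.1246 0.1756] [-1.2171  0.2299 -1.2989 -0.3472]
barC [0.5742 0.1256 0.1773] [-0.1033  0.0245 -0.1063 -0.0336]
marker [0.7357 0.048  0.2562] [-0.6501  0.015  -0.6862 -0.0705]
[ 0.5739 -0.0643  3.1428] 0.07102373822678487
[[ 0.   2.8]
 [ 1.7 -2.6]
 [ 0.8 -0.7]
 [-0.3 -1.8]
 [-1.3 -0.1]
 [ 0.1  0.2]
 [-4.1 -4.8]
 [-3.5  1. ]
 [-1.5 -1. ]
 [ 1.7 -1.2]
 [-0.7  2.9]
 [ 3.7  0. ]
 [-1.2 -1.9]
 [-2.9 -0.8]]
knob [[0.5236 0.2106 0.142 ]] hinge [[ 0.5739 -0.0643  0.19  ]] handle [[0.5737 0.1237 0.173 ]]
[array([[315.6277, 224.2468]]), array([[273.0329, 178.0938]])]
knobtop (array([0.5226, 0.2122, 0.16  ]), array([-0.4051,  0.1346, -0.445 , -0.1835]))
scene [[0.5277 0.1915]
 [0.5182 0.1888]
 [0.5139 0.2304]
 [0.5253 0.2349]] [0.5213 0.2114 0.16  ]
wing dir deg -85.46698275303122 0.04264839549334845
side [[0.5136 0.2289]
 [0.5259 0.2344]
 [0.5327 0.1967]
 [0.5208 0.1897]] [0.5232 0.2124 0.16  ]
wing dir deg 100.36669389972617 0.03910622734191349
marker along x -0.16198697533129802 front 0.11215406706124625 up 0.06621565015347913 ang 0.5333300379723486 r 0.13024226304708647
```

Call:
drive_tool(
  plan=[
    [[0.6,-0.8,0,0,0,-0.6],[0.65,-0.9,0,0,0,-0.62],[0.65,-0.9,0,0,0,-0.62],[0.65,-0.9,0,0,0,-0.62],[0.65,-0.9,0,0,0,-0.62],[0.65,-0.9,0,0,0,-0.62],[0.65,-0.9,0,0,0,-0.62],[0.65,-0.9,0,0,0,-0.62]],
  ],
)

```text
time: 1.15
position: [0.3895, 0.3898, 0.4045]
tool_rot: [0.457, 0.889, -0.0, -0.0]
ft_force: [1.0, 0.1, 1.2]
grip_width: 0.0869
```

Call:
drive_tool(
  plan=[
    [[0.65,-0.9,0,0,0,-0.62],[0.65,-0.9,0,0,0,-0.62],[0.65,-0.9,0,0,0,-0.62],[0.65,-0.9,0,0,0,-0.62],[0.65,-0.9,0,0,0,-0.62],[0.65,-0.9,0,0,0,-0.62],[0.65,-0.9,0,0,0,-0.62],[0.5,-0.1,0,0,0,-0.6]],
  ],
  grip=0.3,
)

```text
time: 2.15
position: [0.516, 0.2292, 0.4045]
tool_rot: [0.67, 0.742, -0.0, -0.0]
ft_force: [-0.0, 0.5, -0.1]
grip_width: 0.061
```

Run:
```python
from h import *
o=robot.get_obs();print(o)
np.save("o_b.npy",np.r_[o["position"],o["tool_rot"]])
cv2.imwrite("pics/b_wrist.png",camera("wrist")[:,:,::-1])
```

```text
{'time': 2.15, 'q': array([ 2.20190978e-01,  4.46650401e-01,  1.58631687e+00, -3.90606957e-04,
        1.10948796e+00,  1.18045901e-01]), 'joint_velocities': array([-0.05449076,  0.11169066, -0.20820791,  0.01360635,  0.0936009 ,
        0.42806425]), 'joint_torque': array([-4.49923994e-01, -3.96316981e+01, -1.62079865e+01, -4.40711249e-02,
       -2.45843560e-02, -3.25820670e-01]), 'position': array([0.51600641, 0.22919467, 0.40446926]), 'tool_rot': array([ 6.70022071e-01,  7.42341032e-01, -4.53010689e-04, -1.06601632e-04]), 'ft_force': array([-0.0187543 ,  0.51311889, -0.09754185]), 'moment': array([-0.07615198,  0.00706594, -0.04676899]), 'grip_width': 0.061038019308590596}
```

View pics/b_wrist.png

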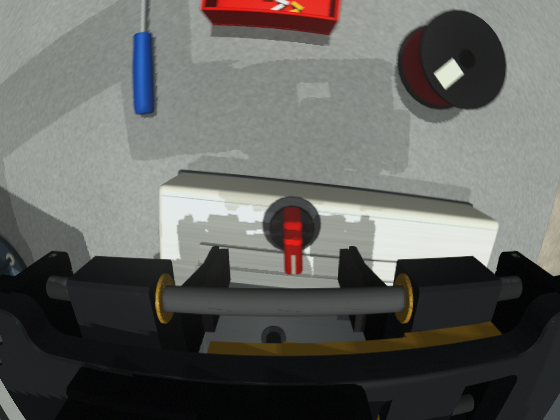

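```bash
python3 - <<'E'
import cv2
a=cv2.imread("pics/b_wrist.png")[160:290,230:370]; cv2.imwrite("pics/b2.png",cv2.resize(a,(644,598),interpolation=cv2.INTER_CUBIC))
E
cat >> h.py <<'E'
from scipy.spatial.transform import Rotation as Ro
def wray(px,pose):
    m=camera_model("wrist");K=m["K"];d=(np.array(px)-[K[0,2],K[1,2]])/K[0,0];r=np.linalg.norm(d)
    c=np.array([np.sin(r)*d[0]/r,-np.sin(r)*d[1]/r,-np.cos(r)]);T=m["tool_from_camera"];R=Ro.from_quat(pose[3:]).as_matrix()
    return R@T[:3,3]+pose[:3], R@T[:3,:3]@c
def wz(px,z,pose): o,d=wray(px,pose);return o+d*(z-o[2])/d[2]
E
```

```text
(no output)
```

View pics/b2.png

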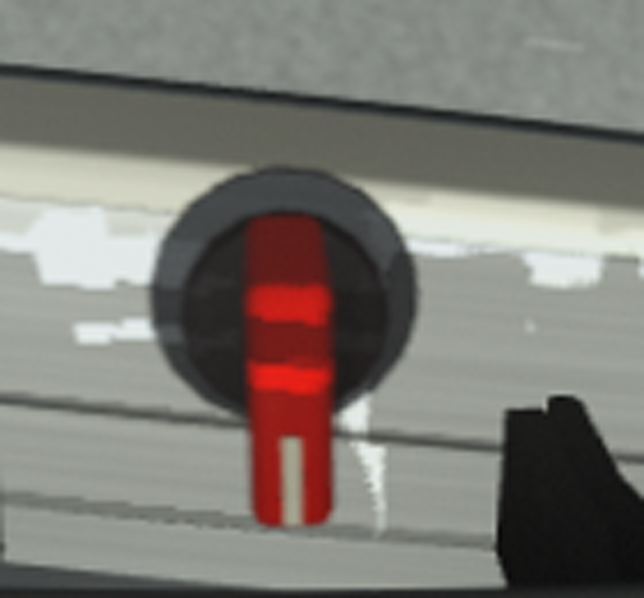

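```bash
cat > m2.py <<'E'
from h import *
np.set_printoptions(precision=4,suppress=True)
p=np.load("o_b.npy"); P=lambda u,v:np.array([u/4.6+230-.4,v/4.6+160-.4])
a,b=wz(P(288.5,284),.16,p),wz(P(292.5,523),.16,p)
print(a,b,(a+b)/2,np.linalg.norm(a-b),np.degrees(np.arctan2(*(a-b)[1::-1])))
print("hub c",wz(P(284,292),.113,p))
e1,e2=wz((162,186),.1,p),wz((497,221),.1,p);print(e1,e2,np.degrees(np.arctan2(*(e1-e2)[1::-1])))
R=Ro.from_quat(p[3:]).as_matrix();print("jaw",np.degrees(np.arctan2(R[1,1],R[0,1])))
E
python3 m2.py
```

```text
[0.5222 0.2336 0.16  ] [0.5275 0.1915 0.16  ] [0.5248 0.2125 0.16  ] 0.04247468721687711 97.26551036565924
hub c [0.5243 0.2165 0.113 ]
[0.4008 0.2358 0.1   ] [0.7476 0.2355 0.1   ] 179.93838505747297
jaw 5.86244180916162
```

Call:
drive_tool(
  plan=[
    [[0.34,-0.67,0,0,0,0.2],[0,0,-0.7,0,0,0],[0,0,-0.8,0,0,0],[0,0,-0.8,0,0,0],[0,0,-0.8,0,0,0],[0,0,-0.68,0,0,0],[0,0,0,0,0,0]],
  ],
  grip=0.3,
)

```text
time: 3.08
position: [0.523, 0.214, 0.3089]
tool_rot: [0.66, 0.751, -0.002, -0.001]
ft_force: [-0.3, 0.3, 0.3]
grip_width: 0.0602
```

Call:
drive_tool(
  plan=[
    [[0,0,0,0,0,0],[0,0,0,0,0,0],[0,0,0,0,0,0],[0,0,0,0,0,0],[0,0,0,0,0,0],[0,0,0,0,0,0]],
  ],
  grip=1,
  force=25,
)

```text
time: 3.82
position: [0.5237, 0.2139, 0.3103]
tool_rot: [0.661, 0.751, -0.0, -0.0]
ft_force: [-0.9, -0.9, 1.1]
grip_width: 0.0139
```

Run:
```python
from h import *
o=robot.get_obs();print(o)
for n in("scene","wrist"):cv2.imwrite(f"pics/c_{n}.png",camera(n)[:,:,::-1])
a=cv2.imread("pics/c_scene.png")[90:330,100:380]; cv2.imwrite("pics/c1.png",cv2.resize(a,(700,600),interpolation=cv2.INTER_CUBIC))
```

```text
{'time': 3.825, 'q': array([1.90225343e-01, 5.75799346e-01, 1.66974583e+00, 5.29981548e-05,
       8.96826795e-01, 6.29060474e-02]), 'joint_velocities': array([ 0.00045981, -0.00094134,  0.00306198,  0.00080429, -0.00084317,
        0.00097048]), 'joint_torque': array([-1.73426955e-01, -4.06296587e+01, -1.31983110e+01,  3.29784898e-02,
       -2.75319731e-01, -1.63408311e-02]), 'position': array([0.5236651 , 0.2138778 , 0.31033531]), 'tool_rot': array([ 6.60703071e-01,  7.50647254e-01, -2.95432883e-04, -2.54912063e-04]), 'ft_force': array([-0.88302707, -0.87831165,  1.14958443]), 'moment': array([-0.10176005,  0.21659676,  0.00753075]), 'grip_width': 0.013881769460991072}
```

View pics/c1.png

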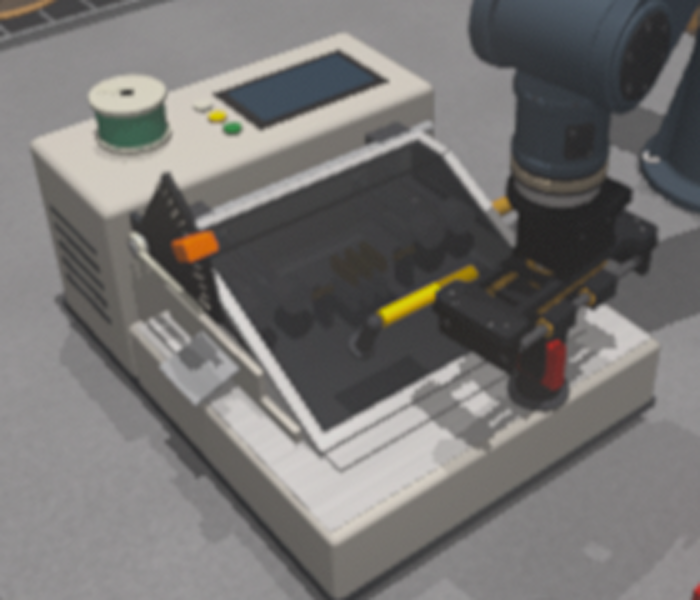

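View pics/c_wrist.png

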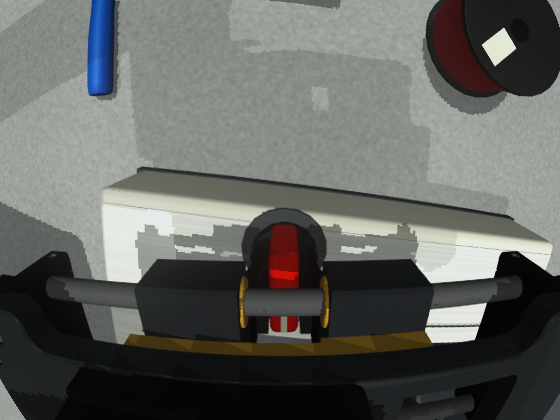

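Call:
drive_tool(
  plan=[
    [[0,0,0,0,0,0.8],[0,0,0,0,0,0.8],[0,0,0,0,0,0.8],[0,0,0,0,0,0.8],[0,0,0,0,0,0.8],[0,0,0,0,0,0.8],[0,0,0,0,0,0.8],[0,0,0,0,0,0.8]],
  ],
)

```text
time: 4.92
position: [0.5232, 0.2137, 0.3104]
tool_rot: [0.376, 0.927, -0.001, -0.001]
ft_force: [-2.3, -0.9, 3.9]
grip_width: 0.014
```

Call:
drive_tool(
  plan=[
    [[0,0,0,0,0,0.8],[0,0,0,0,0,0.8],[0,0,0,0,0,0.8],[0,0,0,0,0,0.8],[0,0,0,0,0,0.8],[0,0,0,0,0,0.8],[0,0,0,0,0,0],[0,0,0,0,0,0]],
  ],
)

```text
time: 5.92
position: [0.523, 0.2133, 0.3103]
tool_rot: [0.135, 0.991, -0.001, -0.002]
ft_force: [-4.9, -4.2, 4.7]
grip_width: 0.0141
```

Run:
```python
from h import *
o=robot.get_obs();print(o["position"],o["moment"],o["ft_force"],o["grip_width"])
R=Ro.from_quat(o["tool_rot"]).as_matrix();print("jaw",np.degrees(np.arctan2(R[1,1],R[0,1])))
for n in("scene","side"):cv2.imwrite(f"pics/d_{n}.png",camera(n)[:,:,::-1])
a=cv2.imread("pics/d_scene.png")[90:330,100:380]; cv2.imwrite("pics/d1.png",cv2.resize(a,(700,600),interpolation=cv2.INTER_CUBIC))
```

```text
[0.52296858 0.21327993 0.3103027 ] [-0.62871625  0.6455881   0.04011883] [-4.8679592  -4.23250193  4.7149793 ] 0.01405105614977868
jaw 74.44352564358823
```

View pics/d1.png

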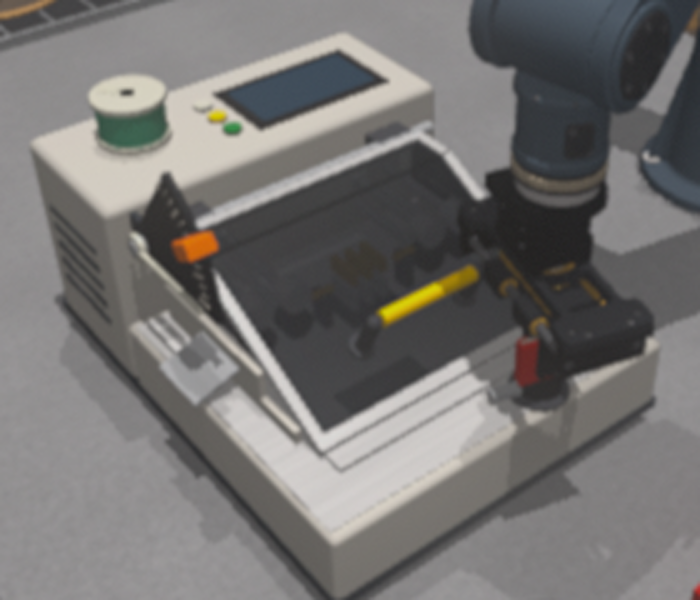

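Call:
drive_tool(
  plan=[
    [[0,0,0,0,0,0],[0,0,0,0,0,0],[0,0,0,0,0,0],[0,0,0.6,0,0,0],[0,0,0.9,0,0,0],[0,0,0.9,0,0,0],[0,0,0.9,0,0,0],[0,0,0.7,0,0,0]],
  ],
  grip=0.5,
)

```text
time: 7.02
position: [0.524, 0.214, 0.4125]
tool_rot: [0.135, 0.991, 0.0, 0.001]
ft_force: [0.3, -0.6, -0.7]
grip_width: 0.0436
```

Call:
drive_tool(
  plan=[
    [[0.4,-0.6,0,0,0,0.6],[0.4,-0.6,0,0,0,0.6],[0.4,-0.6,0,0,0,0.6],[0.4,-0.6,0,0,0,0.4],[0.4,-0.6,0,0,0,0.4],[0.04,-0.4,0,0,0,0],[0,0,0,0,0,0]],
  ],
)

```text
time: 7.9
position: [0.5747, 0.1285, 0.4107]
tool_rot: [0.0, 1.0, 0.0, 0.0]
ft_force: [-0.0, 0.4, -0.8]
grip_width: 0.0434
```

Run:
```python
from h import *
o=robot.get_obs();print(o)
np.save("o_e.npy",np.r_[o["position"],o["tool_rot"]])
R=Ro.from_quat(o["tool_rot"]).as_matrix();print("jaw",np.degrees(np.arctan2(R[1,1],R[0,1])))
for n in("scene","wrist","side"):cv2.imwrite(f"pics/e_{n}.png",camera(n)[:,:,::-1])
a=cv2.imread("pics/e_scene.png")[90:330,100:380]; cv2.imwrite("pics/e1.png",cv2.resize(a,(700,600),interpolation=cv2.INTER_CUBIC))
```

```text
{'time': 7.9, 'q': array([ 3.02341191e-02,  4.71778353e-01,  1.51929021e+00,  1.67239565e-04,
        1.15033630e+00, -1.54059827e+00]), 'joint_velocities': array([ 0.01783699,  0.00219881,  0.00687164,  0.01088526, -0.00090972,
        0.0038443 ]), 'joint_torque': array([-5.30957133e-01, -4.08991206e+01, -1.73967057e+01, -1.02356707e-01,
        5.19159087e-02, -2.98719504e-02]), 'position': array([0.57469142, 0.12845016, 0.41071785]), 'tool_rot': array([1.60951251e-05, 9.99999993e-01, 7.91417958e-05, 9.15499379e-05]), 'ft_force': array([-0.03983146,  0.42859828, -0.76345244]), 'moment': array([0.06056018, 0.04018104, 0.04352071]), 'grip_width': 0.04339809844542366}
jaw 89.9981564647802
```

View pics/e1.png

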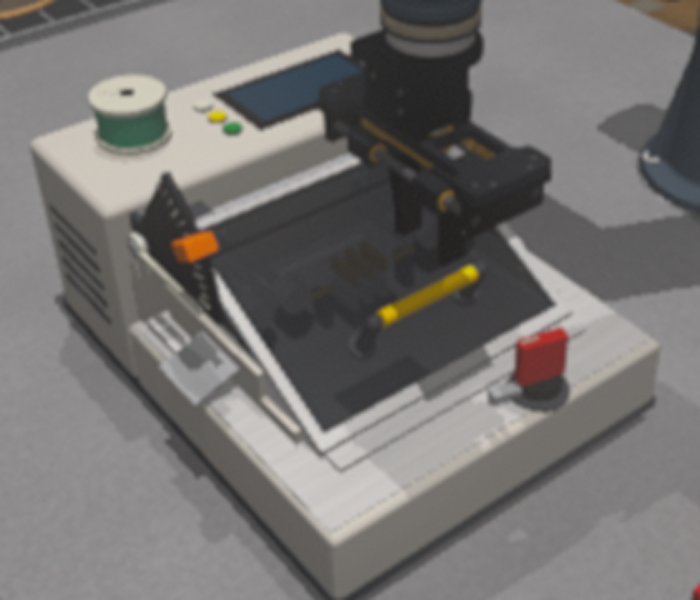

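View pics/e_wrist.png

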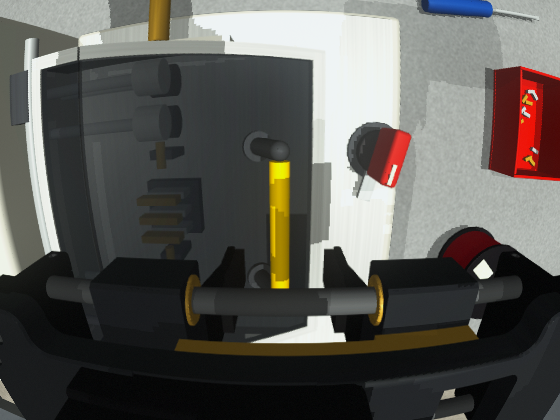

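View pics/e_side.png

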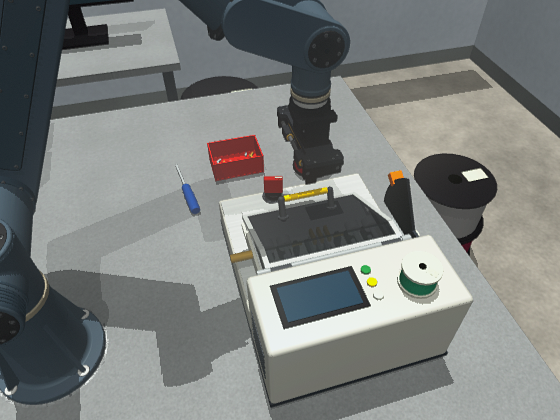

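Run:
```python
from h import *
p=np.load("o_e.npy")
for q in((279.5,165),(279.5,200),(280,240),(280.5,280)):print(wz(q,.174,p))
h=cv2.cvtColor(cv2.imread("pics/e_wrist.png"),cv2.COLOR_BGR2HSV);m=cv2.inRange(h,(22,150,80),(36,255,255))
for r in(170,200,240,280):
    x=np.where(m[r,240:320])[0]+240;print(r,x.min(),x.max(),wz((x.mean(),r),.174,p))
```

```text
[0.52836635 0.12494352 0.174     ]
[0.55270018 0.12485093 0.174     ]
[0.58227552 0.1250682  0.174     ]
[0.61489708 0.12527682 0.174     ]
170 269 289 [0.53178125 0.12459486 0.174     ]
200 269 289 [0.55269976 0.1245064  0.174     ]
240 270 288 [0.58227545 0.12435158 0.174     ]
280 271 289 [0.61489737 0.12489949 0.174     ]
```

Call:
drive_tool(
  plan=[
    [[0,-0.15,-0.5,0,0,0],[0,0,-0.7,0,0,0],[0,0,-0.7,0,0,0],[0,0,-0.6,0,0,0],[0,0,-0.43,0,0,0],[0,0,0,0,0,0],[0,0,0,0,0,0]],
  ],
)

```text
time: 8.93
position: [0.5752, 0.1252, 0.3374]
tool_rot: [-0.001, 1.0, 0.0, 0.001]
ft_force: [0.6, -0.2, 1.0]
grip_width: 0.0434
```

Call:
drive_tool(
  plan=[
    [[0,0,0,0,0,0],[0,0,0,0,0,0],[0,0,0,0,0,0],[0,0,0,0,0,0],[0,0,0,0,0,0],[0,0,0,0,0,0]],
  ],
  grip=1,
  force=40,
)

```text
time: 9.68
position: [0.5749, 0.1256, 0.3372]
tool_rot: [-0.001, 1.0, 0.001, 0.0]
ft_force: [-0.1, 3.8, 1.0]
grip_width: 0.0129
```

Run:
```python
from h import *
o=robot.get_obs();print(o["position"],o["moment"],o["ft_force"],o["grip_width"],o["time"])
for n in("scene","wrist"):cv2.imwrite(f"pics/f_{n}.png",camera(n)[:,:,::-1])
a=cv2.imread("pics/f_scene.png")[90:330,100:380]; cv2.imwrite("pics/f1.png",cv2.resize(a,(700,600),interpolation=cv2.INTER_CUBIC))
# lift path
b,c=.188,-.017
for A in np.arange(0,.61,.05):
    y=-.0632+b*np.cos(A)-c*np.sin(A); z=.19+c*np.cos(A)+b*np.sin(A); print(round(A,2),"dy units",round((y-.1248)/.025,2),"dz units",round((z-.173)/.025,2))
```

```text
[0.57489358 0.12564744 0.33716679] [ 0.7106603   0.02786725 -0.00626006] [-0.09248456  3.76048456  0.99045282] 0.012867318093294552 9.675
0.0 dy units 0.0 dz units 0.0
0.05 dy units 0.02 dz units 0.38
0.1 dy units 0.03 dz units 0.75
0.15 dy units 0.02 dz units 1.13
0.2 dy units -0.01 dz units 1.51
0.25 dy units -0.07 dz units 1.88
0.3 dy units -0.13 dz units 2.25
0.35 dy units -0.22 dz units 2.62
0.4 dy units -0.33 dz units 2.98
0.45 dy units -0.45 dz units 3.34
0.5 dy units -0.59 dz units 3.69
0.55 dy units -0.75 dz units 4.03
0.6 dy units -0.93 dz units 4.36
```

View pics/f1.png

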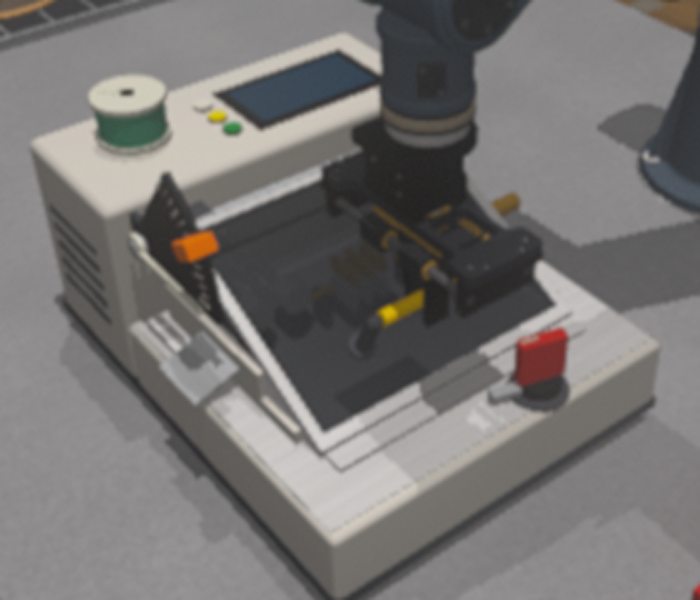

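Call:
drive_tool(
  plan=[
    [[0,0.01,0.2,0,0,0],[0,0.02,0.35,0,0,0],[0,0,0.38,0,0,0],[0,-0.01,0.38,0,0,0],[0,-0.05,0.38,0,0,0],[0,-0.06,0.37,0,0,0],[0,-0.08,0.36,0,0,0],[0,-0.05,0.2,0,0,0]],
  ],
)

```text
time: 10.78
position: [0.5749, 0.12, 0.4023]
tool_rot: [-0.001, 1.0, 0.001, 0.0]
ft_force: [2.9, 6.0, -4.9]
grip_width: 0.0127
```

Run:
```python
from h import *
o=robot.get_obs();print(o["position"],o["moment"],o["ft_force"],o["grip_width"],o["time"])
for n in("scene","side"):cv2.imwrite(f"pics/g_{n}.png",camera(n)[:,:,::-1])
a=cv2.imread("pics/g_scene.png")[140:260,130:270]; cv2.imwrite("pics/g1.png",cv2.resize(a,(700,600),interpolation=cv2.INTER_CUBIC))
a=cv2.imread("pics/g_side.png")[130:280,240:430]; cv2.imwrite("pics/g2.png",cv2.resize(a,(760,600),interpolation=cv2.INTER_CUBIC))
```

```text
[0.57489906 0.12000893 0.40228717] [ 0.9083382  -0.36537406 -0.00371225] [ 2.93759226  5.96943838 -4.91814638] 0.01274014593219419 10.775
```

View pics/g1.png

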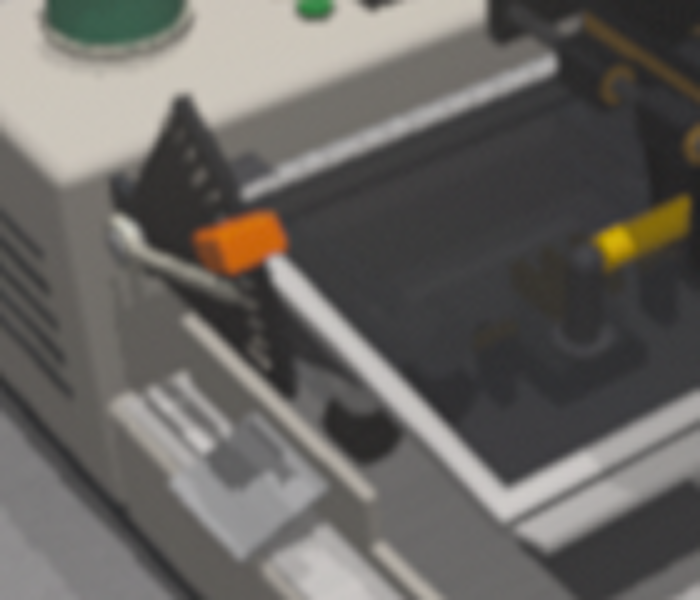

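View pics/g2.png

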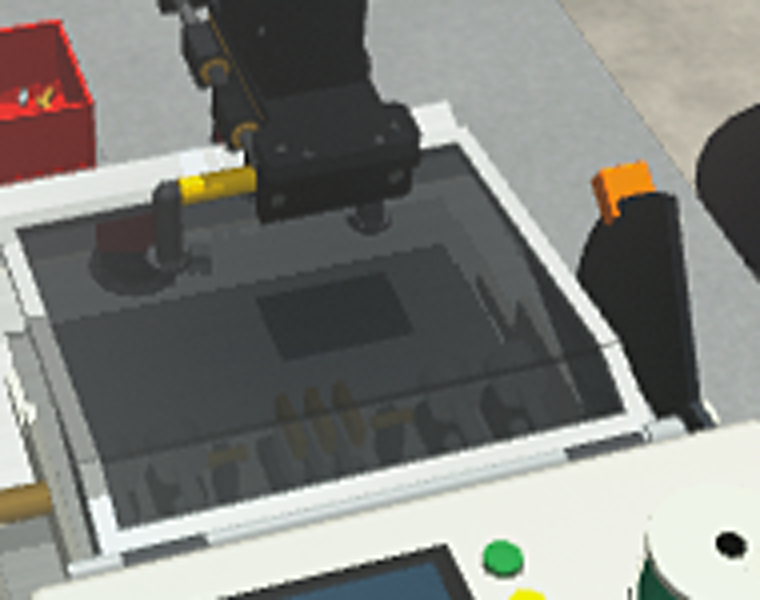

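Run:
```python
from h import *
a=cv2.imread("pics/g_scene.png")[165:225,145:205]; cv2.imwrite("pics/g3.png",cv2.resize(a,(600,600),interpolation=cv2.INTER_CUBIC))
a=cv2.imread("pics/g_side.png")[160:200,375:415]; cv2.imwrite("pics/g4.png",cv2.resize(a,(600,600),interpolation=cv2.INTER_CUBIC))
for x in(.74,.75,.76,.77):
    for A in(.3,.348,.4): print(x,A,proj("scene",[[x,-.063,.19],[x,-.063+.108*np.cos(A),.19+.108*np.sin(A)]]).round(1).tolist())
```

```text
0.74 0.3 [[153.3, 189.2], [176.2, 200.9]]
0.74 0.348 [[153.3, 189.2], [175.5, 198.5]]
0.74 0.4 [[153.3, 189.2], [174.6, 195.9]]
0.75 0.3 [[149.0, 191.0], [171.7, 202.9]]
0.75 0.348 [[149.0, 191.0], [170.9, 200.5]]
0.75 0.4 [[149.0, 191.0], [170.0, 197.9]]
0.76 0.3 [[144.6, 192.8], [167.1, 204.9]]
0.76 0.348 [[144.6, 192.8], [166.3, 202.5]]
0.76 0.4 [[144.6, 192.8], [165.4, 199.9]]
0.77 0.3 [[140.2, 194.6], [162.4, 207.0]]
0.77 0.348 [[140.2, 194.6], [161.6, 204.5]]
0.77 0.4 [[140.2, 194.6], [160.7, 201.9]]
```

View pics/g3.png

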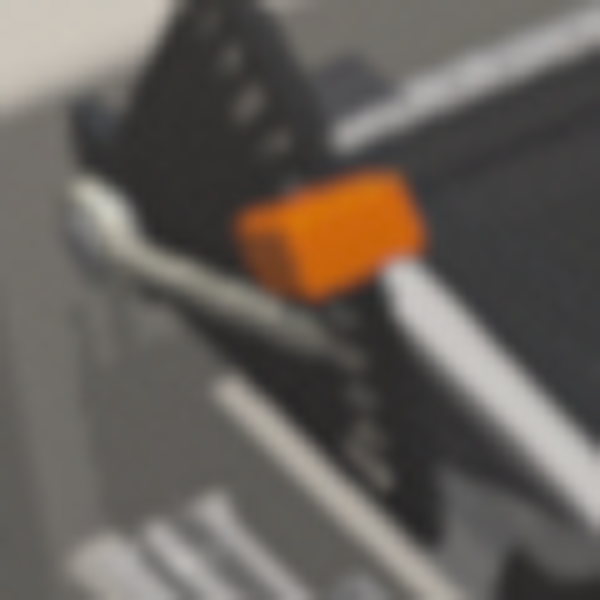

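View pics/g4.png

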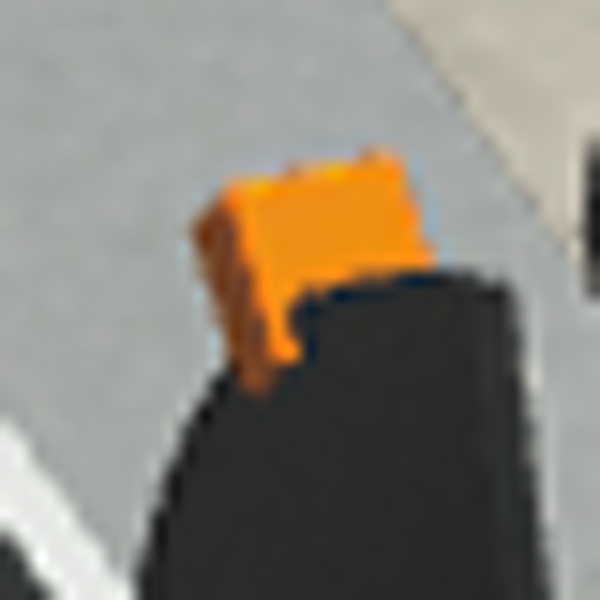

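```bash
cat > m3.py <<'E'
from h import *
def ray(n,px):
    m=camera_model(n);R=m["world_to_cam"][:3,:3];T=m["world_to_cam"][:3,3]
    d=R.T@np.array([(px[0]-m["K"][0,2])/m["K"][0,0],-(px[1]-m["K"][1,2])/m["K"][1,1],-1]);return -R.T@T,d
def cyl(n,px,r,H=(-.0630,.19)):
    o,d=ray(n,px);a=o[1:]-np.array(H);e=d[1:]
    A,B,C=e@e,2*a@e,a@a-r*r;D=B*B-4*A*C
    if D<0:return None
    s=(-B-np.sqrt(D))/2/A;p=o+s*d;q=p[1:]-np.array(H);return np.r_[p,np.arctan2(q[1],q[0])].round(4)
G=lambda u,v:np.array([u/10+145-.45,v/10+165-.45])
if __name__=="__main__":
  for nm,p,r in(("outer c",(353,235),.136),("ul",(278,226),.1362),("ur",(392,172),.1362),("lr",(425,245),.1362),("ll",(318,300),.1362),("tip",(360,355),.108)):
    print(nm,cyl("scene",G(*p),r))
  # side view top-edge: outer corners
  S=lambda u,v:np.array([u/15+375-.47,v/15+160-.47])
  for p in((230,190),(395,150)):print("side",cyl("side",S(*p),.1362))
E
python3 m3.py
```

```text
outer c [0.7353 0.0542 0.259  0.5324]
ul [0.7484 0.0506 0.2651 0.5841]
ur [0.7235 0.05   0.266  0.592 ]
lr [0.7226 0.0578 0.2529 0.4801]
ll [0.7463 0.0585 0.2515 0.4684]
tip [0.731  0.0407 0.22   0.2817]
side [0.6989 0.0136 0.3026 0.9735]
side [0.724  0.0175 0.2999 0.9384]
```

Run:
```python
from m3 import *
for n in("a","g"):
    h=cv2.cvtColor(cv2.imread(f"pics/{n}_scene.png"),cv2.COLOR_BGR2HSV);m=cv2.inRange(h,(22,140,80),(36,255,255));m[:,:240]=0;m[:,310:]=0;m[:160]=0;m[240:]=0
    xs=np.where(m.any(0))[0]
    for x in (xs[0]+4,xs[0]+7,xs[0]+10):
        y=np.where(m[:,x])[0];print(n,x,y.min(),y.max(),cyl("scene",(x,y.mean()),.1888))
a=cv2.imread("pics/g_scene.png")[180:220,150:190]; cv2.imwrite("pics/g5.png",cv2.resize(a,(600,600),interpolation=cv2.INTER_CUBIC))
```

```text
a 255 212 219 [ 0.6135  0.1252  0.1744 -0.0826]
a 258 210 217 [ 0.6059  0.1253  0.1758 -0.0752]
a 261 209 216 [ 0.598   0.1251  0.1743 -0.0831]
g 253 185 192 [0.6126 0.1193 0.239  0.2628]
g 256 184 191 [0.6054 0.1195 0.2383 0.2585]
g 259 183 189 [0.5979 0.1195 0.2385 0.2596]
```

View pics/g5.png

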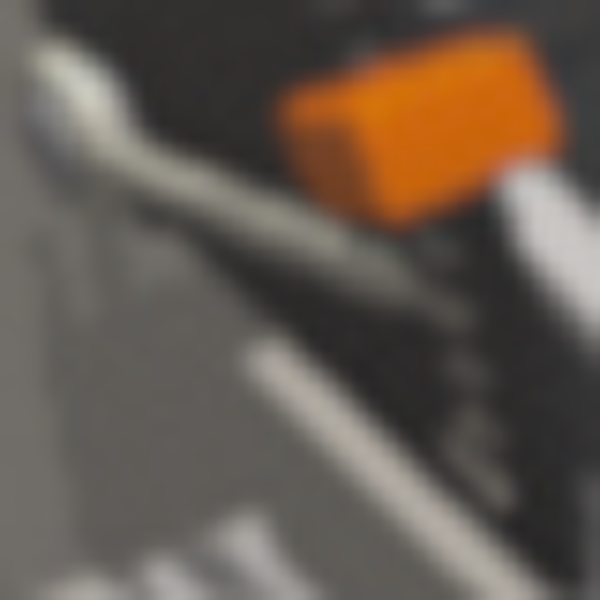

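Call:
drive_tool(
  plan=[
    [[0,-0.05,0.15,0,0,0],[0,-0.08,0.27,0,0,0],[0,-0.1,0.3,0,0,0],[0,-0.11,0.3,0,0,0],[0,-0.09,0.21,0,0,0],[0,-0.05,0.1,0,0,0],[0,0,0,0,0,0],[0,0,0,0,0,0]],
  ],
)

```text
time: 11.88
position: [0.5749, 0.1079, 0.4354]
tool_rot: [-0.001, 1.0, 0.0, 0.0]
ft_force: [2.1, 4.1, -3.9]
grip_width: 0.0132
```

Run:
```python
from m3 import *
o=robot.get_obs();print(o["position"],o["ft_force"],o["grip_width"],o["time"])
cv2.imwrite("pics/i_scene.png",camera("scene")[:,:,::-1])
for n in("a","i"):
    h=cv2.cvtColor(cv2.imread(f"pics/{n}_scene.png"),cv2.COLOR_BGR2HSV);m=cv2.inRange(h,(22,140,80),(36,255,255));m[:,:240]=0;m[:,310:]=0;m[:160]=0;m[240:]=0
    xs=np.where(m.any(0))[0]
    for x in (xs[0]+4,xs[0]+7,xs[0]+10):
        y=np.where(m[:,x])[0];print(n,x,y.min(),y.max(),cyl("scene",(x,y.mean()),.1888))
a=cv2.imread("pics/i_scene.png")[165:225,145:205]; cv2.imwrite("pics/i3.png",cv2.resize(a,(600,600),interpolation=cv2.INTER_CUBIC))
```

```text
[0.57490106 0.10788383 0.43541869] [ 2.05189655  4.05954762 -3.92853715] 0.013231030314452353 11.875
a 255 212 219 [ 0.6135  0.1252  0.1744 -0.0826]
a 258 210 217 [ 0.6059  0.1253  0.1758 -0.0752]
a 261 209 216 [ 0.598   0.1251  0.1743 -0.0831]
i 248 168 175 [0.6142 0.1065 0.2731 0.456 ]
i 251 168 174 [0.6075 0.1072 0.2718 0.448 ]
i 254 166 173 [0.6001 0.107  0.2721 0.4497]
```

View pics/i3.png

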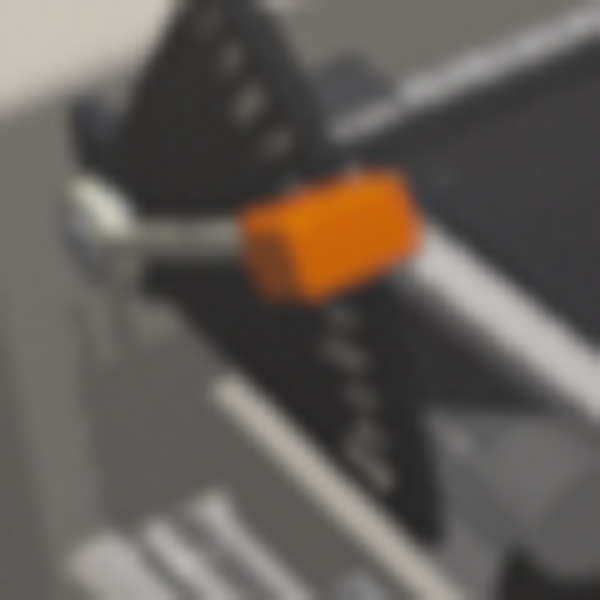

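View pics/i_scene.png

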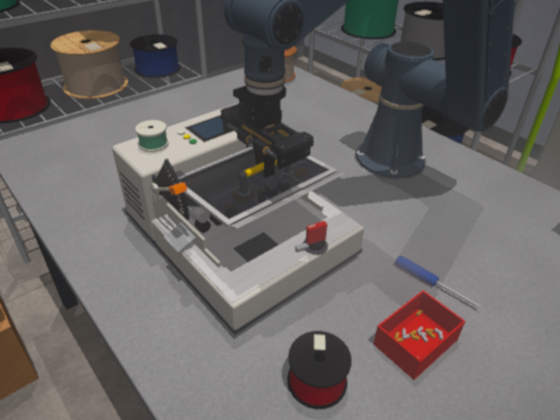

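Run:
```python
from h import *
r=np.array([.04,.06,.08,.108])
for x in(.725,.735,.742):
  for A in(.344,.46,.535,.6): print(x,A,((proj("scene",np.c_[r*0+x,-.063+r*np.cos(A),.19+r*np.sin(A)])-[145,165]+.45)*10).round(0).tolist())
```

```text
0.725 0.344 [[230.0, 253.0], [272.0, 270.0], [315.0, 287.0], [378.0, 312.0]]
0.725 0.46 [[223.0, 232.0], [261.0, 238.0], [301.0, 244.0], [358.0, 253.0]]
0.725 0.535 [[218.0, 218.0], [253.0, 217.0], [290.0, 216.0], [344.0, 215.0]]
0.725 0.6 [[213.0, 207.0], [246.0, 200.0], [280.0, 192.0], [330.0, 181.0]]
0.735 0.344 [[187.0, 271.0], [228.0, 288.0], [271.0, 306.0], [333.0, 332.0]]
0.735 0.46 [[180.0, 250.0], [217.0, 256.0], [256.0, 263.0], [313.0, 273.0]]
0.735 0.535 [[175.0, 236.0], [209.0, 236.0], [246.0, 235.0], [298.0, 234.0]]
0.735 0.6 [[170.0, 225.0], [202.0, 218.0], [236.0, 211.0], [285.0, 200.0]]
0.742 0.344 [[156.0, 284.0], [197.0, 301.0], [240.0, 319.0], [301.0, 346.0]]
0.742 0.46 [[149.0, 263.0], [186.0, 269.0], [225.0, 276.0], [281.0, 286.0]]
0.742 0.535 [[144.0, 249.0], [178.0, 249.0], [214.0, 248.0], [266.0, 247.0]]
0.742 0.6 [[139.0, 237.0], [171.0, 231.0], [204.0, 224.0], [252.0, 213.0]]
```

Run:
```python
from rig import robot
o=robot.get_obs();print(o["position"],o["joint_velocities"].round(4),o["ft_force"],o["grip_width"]);robot.hand_in()
```

```text
[0.57491467 0.10788658 0.43541614] [-0.0013  0.0021  0.0009  0.0025 -0.0015 -0.0002] [ 2.47293795  4.54170587 -4.51746819] 0.012853206162456806
the job is handed in; nothing more can be done
```

I turned the red knob to its open position and lifted the hood by the yellow bar to the orange marker. I handed the job in at about 12 s with the bar still gripped and the arm at rest; hand-in gave no verdict.

- **Knob:** the gripper turned it to about 1.30 rad while the hood stayed shut. Pictures after release and at the end show it still open.
- **Hood angle:** I measured the marker's middle at about 0.53 rad from its four outer corners. At the end the hood read 0.53–0.54 rad from the bar in the scene picture and from the arm's rise.
- **Needle:** its line runs into the side of the marker, but its slope reads slightly lower, about 0.51–0.53 rad. Partway up, at a hood angle of about 0.34, my first reading of the needle tip gave 0.28 rad. I took that as a quadrant tick mistaken for the tip. All the final readings agree within about 0.02 rad, against the 0.07 rad allowed.
- **Grip:** set to 40 N, with an opening of 12.9–13.2 mm on the nominally 14 mm bar. The wrist carries about 4.5 N downward from the hood.
- **Marker, reels, bin and screwdriver:** all look unmoved in the last scene picture. I checked these by eye and did not measure them.

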